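# Mark a steel block with a spring punch

## Task

Mark the steel block with the spring marking punch: pick the punch up by the two small bosses under its head, bring it upright with the foot down, set the foot on the blue dot on the block and press the head slowly straight down until it is fully home against its stop, holding it there for a moment without ramming it. Then put the punch foot down in the grey pot, let go of it, and leave it there with the pot standing. Do not shove the block or the pot about, and do not disturb the bolt, the nut or the flux tin.

Things in the scene. Friction and masses are not known exactly. Their poses are not given: they have to be found in the camera images.
- punch_grip (a point): Grip of the spring punch (loose, 0.26 kg, lying flat, axis 12 mm up): half-way between two round dark bosses, 9 mm diameter, that stand out along the point's y, 20 mm over their flat ends; pinch across y. x runs along the tool to the head (up when the punch is upright). Lifted, it swings to within 25 deg of vertical at 20 N grip, 15 at 8 N, 8 at 3 N; a sudden 3 N may drop it; 60 N clamps it.
- punch_head (a point): Centre of the top of the punch's brass head (16 mm diameter), 14 mm from punch_grip along its x. Below the head: a 13 mm square neck with the bosses, down to 18 mm below punch_grip, then a dark 24 mm square collar, 5 mm thick.
- punch_com (a point): Centre of mass of the punch, on its axis about 50 mm from punch_grip towards the foot. Between the collar and the red sleeve (20 mm diameter) 14 mm of bare steel stem, 10 mm thick, shows when the spring is out; the sleeve and foot run from 37 to 101 mm below punch_grip.
- punch_foot (a point): Centre of the flat round underside of the punch's foot (24 mm diameter), on the sleeve; 101 mm from punch_grip when the spring is out, 87 mm when it is pressed home. Its x axis points along the tool to the head.
- punch_sleeve (a joint): How far the head is pressed down into the sleeve against the spring (m): 0 spring fully out, 0.014 fully home, when the sleeve meets the dark collar. The spring starts to give at 4 N and needs about 10 N at the stop; beyond that the force rises steeply. It springs back out by itself.
- mark (a point): Centre of the blue dot (14 mm diameter) on top of a loose steel block 32 x 50 x 25 mm (x, y, z), 0.31 kg, standing on the surface; the top is 25 mm up. The dot lies 6 mm from the block's centre along its y axis (the long side). z points up.
- pot_mouth (a point): Centre of the mouth of a loose, empty grey enamel pot standing on the surface: 63 mm across the rim, 58 mm tall; inside about 54 mm across at the mouth and 44 mm at the floor, which is 4 mm above its underside. z points up.
- bolt: Bystander: hex bolt standing on its head, 28 x 24 x 70 mm; origin at the centre of its underside.
- nut: Bystander: large steel nut lying flat, 42 x 36 x 20 mm; origin at the centre of its underside.
- tin: Bystander: round flux tin, 67 mm across and 74 mm tall; origin at the centre of its underside.
Mind the look-alikes: they are no part of the job. What is shaped like the part that bears mark but turquoise is not meant.

How it is judged (in metres and radians):
On the way, in this order (a step that is already met when the one before it is completed fails the run):
1. the punch is upright, foot down (within 0.25 rad), its foot more than 30 mm above the surface (height (world z) of punch_foot above 0.03 m and angle between punch_grip's own x axis and vertical below 0.25 rad), for 0.1 s.
2. the foot is on the blue dot (centre within 7 mm), upright within 0.2 rad, and the head is pressed home (at least 12.5 of 14 mm) against the block for 0.3 s (value of joint punch_sleeve above 0.0125 m and distance between punch_foot and mark below 0.007 m and angle between punch_grip's own x axis and vertical below 0.2 rad and contact force between punch and block above 5 N), for 0.3 s.
At the end, for the whole second after the job is handed in: The punch is at rest foot down in the pot (foot at least 35 mm below the mouth, within 30 mm of its centre, leaning less than 0.8 rad), its spring out (less than 2 mm), and the pot stands upright on the surface (within 0.15 rad) (z of punch_foot in the frame of pot_mouth below -0.035 m and horizontal distance between punch_foot and pot_mouth below 0.03 m and angle between punch_grip's own x axis and vertical below 0.8 rad and angle between pot_mouth's own z axis and vertical below 0.15 rad and height (world z) of pot_mouth below 0.065 m and value of joint punch_sleeve below 0.002 m and linear speed of punch below 0.02 m/s); the robot touches nothing.
It fails at once if the punch is rammed: its head driven down over the dot faster than 0.15 m/s, or the block pressed with more than 90 N ((velocity of joint punch_sleeve above 0.15 m/s and distance between punch_foot and mark below 0.03 m) or contact force between punch and block above 90 N).
It fails at once if the block is shoved more than 20 mm (distance of mark from where it was at the start of the episode above 0.02 m).
It fails at once if the pot is shoved more than 40 mm (distance of pot_mouth from where it was at the start of the episode above 0.04 m).
It fails at once if the bolt, nut or tin is moved more than 20 mm (distance of any of bolt, nut, tin from where it was at the start of the episode above 0.02 m).
It also fails if it takes over 64 s, if anything falls off the work surface, if the arm or the gripper's body presses on something with over 40 N, if the wrist force passes 120 N, or if a joint passes its speed limit or range.

## Robot

A 6-joint arm with a two-finger parallel gripper is mounted at the origin on a cart in front of the work surface, level with it; the furniture and walls round the work are solid. World frame = base frame: x ahead of the robot, y to its left, z up, the work surface at z = 0. Lengths are in mm, angles in rad, forces in N, time in s.
With the tool pointing down it reaches from about 350 to 975 mm from the base axis. Payload 7.1 kg.
Tool frame: the origin (TCP) lies between the finger pads; the fingertips stand 8 mm ahead of it and the grasp point (between the pads) lies 11 mm behind it; z points along the fingers, y is the line along which they close (so a half turn about z gives the same grasp; the last joint's range is limited). The gripper opens to 88 mm and grips with 3 to 60 N. Pads are 20 mm wide; open, the fingers measure 115 mm over their backs; the gripper's body (75 mm by 178 mm) begins 61 mm behind the grasp point.
Start: joints at [-1.364, 0.423, 1.63, -0, 1.089, -0.019], TCP at [139.948, -609.114, 230.675] pointing down, gripper open.
Joint ranges: [-3, 3], [-0.9, 2.11], [0.09, 2.58], [-1.31, 4.45], [0.11, 2.69], [-2.54, 2.54]. Speed limits (rad/s): [2.39, 2.39, 3.01, 3.14, 3.14, 3.14].

## Interface

Orientations are given as a unit quaternion [w, x, y, z].
In Python, from bench import state, grab_frame, sign_off gives the robot as it stands. The module is installed in compiled form; this text tells all that it offers.
- The arm moves only by the tool jog_arm, never from a script. Its argument "rows" is a list that holds one entry, the list of rows, each a list of 7 numbers: the turn, a rotation vector about the world's x, y, z in rad, then the shift along the world's x, y, z in cm, then the opening, from -1 (shut) to 1 (fully open). In form: [[[wx, wy, wz, dx, dy, dz, hand], ...]]. A call has 1 to 5 rows; each row shifts and turns the commanded pose from where the row before left it; what a row does not reach is not made up. A row lasts 1/8 s, in which the tool goes at most 62.5 mm and 10.7 degrees, less where a joint would pass 70% of its speed; a pose out of reach is approached as far as the arm can. A call is refused whole if a number of a shift passes 6.25 or a number of a turn 0.188, either way. A call with a gripper value outside its range is refused whole. The fingers move at their own pace and stop on an object; "force" is the grip in N (left out, the last holds). Time passes only in rows, so rows that do not move let the fingers close. It gives the time, the measured TCP pose, the force, the opening and the grip force at its end, in the units of the state.
- state(): the state, without advancing time (a new reading comes with each control period).
- grab_frame(name): name is "scene" or "top" or "wrist"; returns a dict with "color" (480x640x3 uint8, red, green, blue), "z_map" (480x640 float32, mm along the optical axis (not along the pixel's ray), 0 where there is no reading), "fx", "fy", "cx", "cy" (pixels), "R" (3x3) and "t" (3): a world point X has camera coordinates R X + t; the wrist camera has in their place "T_tool_cam" (4x4, takes a point from camera to tool coordinates, whose origin is the TCP and whose axes are the flange's). Camera axes: x right, y down, z forward; pixel columns grow to the right and rows downward; lengths in mm; the calibration is good to about 2 mm. A picture is of the moment at which its call begins: read the wrist's pose just before it.
- sign_off(): hands the job in; it is judged then, once.
The state is a dict: "t": time; "q": joint angles; "dq": joint speeds; "tau": joint torques, N m; "position": TCP position; "orientation": TCP orientation; "contact_force": force on the tool from outside, world axes, zero at the start; "torque": the same for the moment, N m; "grip_width": opening from 0.0 (shut) to 1.0 (fully open); "gripper_force": force on a finger pad.
Only numpy, scipy, OpenCV 4.12 (cv2) and the standard library are available. Lean on these libraries where they do the work, as an engineer would, in place of code of your own. Each camera call takes 0.05 s, during which the arm holds its last target. There are 200 camera calls.

## Working session

There is one attempt and no reset: what is moved stays moved. The work goes in short steps, Python scripts to look and compute and a tool call to move; the robot and the scene stay as the last step left them, time stands still between calls to the robot, and variables do not carry over. Pictures are saved under pics/ and viewed, at most 11 in all, crops included, and the job is handed in when it is done.

Besides the shell and the picture viewer there is one more tool, called after "Emit:" as name(argument=value, ...) on one line, values as JSON. jog_arm: Moves the arm, as the interface text tells. Its arguments: {"type":"object","properties":{"rows":{"type":"array"},"force":{"type":"number"}},"required":["rows"]}

```bash
mkdir -p pics
cat > h.py <<'E'
import numpy as np, cv2
from bench import state, grab_frame, sign_off
from scipy.spatial.transform import Rotation as Ro
def save(f,n,box=None,s=1):
    im=cv2.cvtColor(f["color"],cv2.COLOR_RGB2BGR)
    if box: im=im[box[1]:box[3],box[0]:box[2]]
    if s!=1: im=cv2.resize(im,None,fx=s,fy=s,interpolation=cv2.INTER_CUBIC)
    cv2.imwrite("pics/"+n,im)
def cam(f,s=None):
    # returns origin, R_wc
    if "R" in f:
        R=np.array(f["R"]);t=np.array(f["t"]).ravel();return -R.T@t,R.T
    q=s["orientation"];Rw=Ro.from_quat([q[1],q[2],q[3],q[0]]).as_matrix()
    T=np.array(f["T_tool_cam"]);return Rw@T[:3,3]+np.array(s["position"]),Rw@T[:3,:3]
def onz(f,u,v,z,s=None):
    o,R=cam(f,s);d=R@np.array([(u-f["cx"])/f["fx"],(v-f["cy"])/f["fy"],1]);return o+d*(z-o[2])/d[2]
def cloud(f,s=None):
    o,R=cam(f,s);v,u=np.mgrid[:480,:640];Z=f["z_map"]
    P=np.stack([(u-f["cx"])/f["fx"]*Z,(v-f["cy"])/f["fy"]*Z,Z],-1)
    return P@R.T+o
E
python3 - <<'E'
from h import *
s=state();print(s)
t=grab_frame("top");save(t,"top0.png");c=grab_frame("scene");save(c,"scene0.png")
import pickle;pickle.dump((t,c),open("f0.pkl","wb"))
print(t["fx"],cam(t)[0],cam(c)[0])
E
```

```text
{'t': 0.0, 'q': array([-1.36398641e+00,  4.23833123e-01,  1.63069475e+00, -2.34553933e-05,
        1.08859415e+00, -1.89807016e-02]), 'dq': array([-0.00041207,  0.00152902,  0.00262598, -0.00014437, -0.00106158,
       -0.00076134]), 'tau': array([ 3.47924888e-04, -5.44622397e+01, -2.73664606e+01,  6.44363277e-02,
        2.27534131e-02, -1.25709803e-04]), 'position': array([ 139.84131019, -608.59255268,  229.90463983]), 'orientation': array([-7.60343299e-04,  9.93633186e-01,  1.12661026e-01, -8.20502891e-05]), 'contact_force': array([-0.34303786, -0.23551888, -0.44116085]), 'torque': array([ 0.00681963, -0.03434082,  0.00310988]), 'gripper_force': 0.0, 'grip_width': 0.9976856101738575}
595.9703683146879 [ 298.12223843   -7.23585691 1094.67349318] [ 57.3612486  577.86620224 745.58013632]
```

View pics/top0.png

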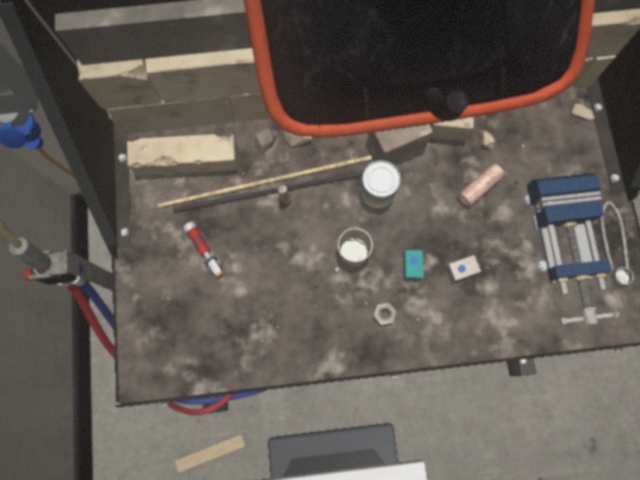

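View pics/scene0.png

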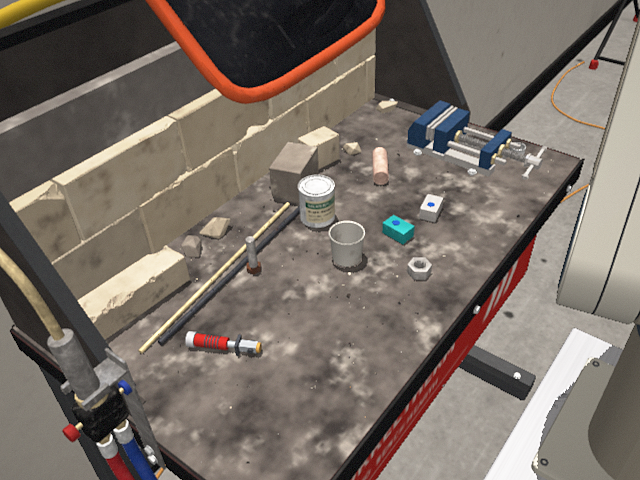

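The punch is at top px (204,250), with the red foot end at (188,227) and the brass head at (219,274). No other object looks like it; the copper rod at (481,185) and the bolt at (284,197) are different. There are two block candidates: grey steel with a dot at (462,268), and turquoise at (414,264), which is the look-alike. I choose the grey one. Pot is at (355,247), tin (380,185), nut (385,315), bolt (284,197).

Run:
```python
from h import *
import pickle;t,c=pickle.load(open("f0.pkl","rb"))
C=cloud(t)
for n,u,v,z in [("foot",188,227,12),("head",220,275,12),("dot",462,268,25),("decoy",414,261,25),("pot",355,245,58),("tin",380,180,74),("nut",385,315,20),("bolt",284,190,70)]:
    print(n,onz(t,u,v,z).round(0),C[v,u].round(0))
hsv=cv2.cvtColor(t["color"],cv2.COLOR_RGB2HSV)
m=cv2.inRange(hsv,(105,110,60),(125,255,255));m[:240]=0;m[290:]=0;m[:,:400]=0;m[:,500:]=0
n,_,st,ce=cv2.connectedComponentsWithStats(m)
for i in range(1,n):
    if st[i][4]>8: print("blue",ce[i],st[i][4],onz(t,*ce[i],25).round(1))
# height masks
for nm,(x0,y0,x1,y1),lo in [("punch",(175,210,235,290),6),("block",(440,245,495,290),12),("pot",(330,220,380,275),50)]:
    sub=np.zeros((480,640),bool);sub[y0:y1,x0:x1]=1
    k=sub&(C[...,2]>lo)&(C[...,2]<90);P=C[k];print(nm,k.sum(),P.mean(0).round(1),np.percentile(P[:,2],[5,50,95]).round(1))
    r=cv2.minAreaRect(P[:,:2].astype(np.float32));print(r)
a=cv2.cvtColor(t["color"],cv2.COLOR_RGB2BGR)
A=cv2.resize(a[210:290,170:250],(400,400),interpolation=cv2.INTER_CUBIC);B=cv2.resize(a[230:310,410:490],(400,400),interpolation=cv2.INTER_CUBIC)
cv2.imwrite("pics/crop.png",np.hstack([A,B]))
```

```text
foot [613. 220.  12.] [609. 217.  26.]
head [515. 167.  12.] [515. 167.   9.]
dot [ 474. -275.   25.] [ 474. -275.   26.]
decoy [ 497. -190.   25.] [ 497. -190.   27.]
pot [532. -84.  58.] [544. -88.   3.]
tin [ 643. -143.   74.] [ 642. -143.   75.]
nut [ 406. -124.   20.] [ 408. -127.   -3.]
bolt [645.  31.  70.] [646.  32.  69.]
blue [413.67857143 260.25      ] 28 [ 498.6 -189.6   25. ]
blue [461.58823529 268.11764706] 17 [ 474.1 -274.4   25. ]
punch 649 [568.9 195.8  18.6] [10.9 19.1 24.4]
((585.903564453125, 174.6495819091797), (161.61477661132812, 96.0369644165039), 17.131168365478516)
block 511 [ 473.8 -277.7   24.3] [19.5 24.7 28. ]
((474.50531005859375, -279.2758483886719), (32.18020248413086, 51.838462829589844), 12.473723411560059)
pot 188 [537.8 -83.4  56.6] [51.9 57.  60.3]
((532.669189453125, -82.81056213378906), (61.61884307861328, 61.116455078125), 38.03691482543945)
```

View pics/crop.png

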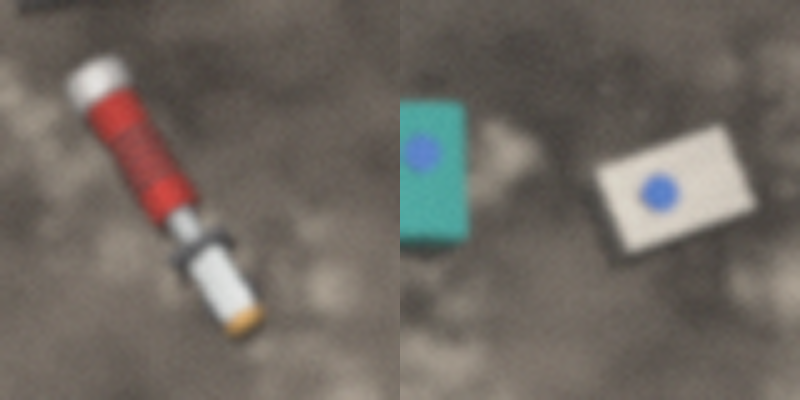

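The crop confirms both choices. The brass head is at the lower-right end of the punch, and the grey block carries the blue dot near its left end. The bosses aren't resolved at this scale, so I'll move above the punch for a close look.

Emit:
jog_arm(rows=[[[0,0,0,4.5,4,0,1],[0,0,0,4.5,4,0,1],[0,0,0,4.5,4,0,1],[0,0,0,4.5,4,0,1],[0,0,0,4.5,4,0,1]]])

```text
t: 0.72
position: [366.1, -407.6, 230.5]
orientation: [-0.0, 0.994, 0.113, -0.0]
contact_force: [0.5, -1.5, 0.5]
grip_width: 0.999
gripper_force: 0.0
```

Emit:
jog_arm(rows=[[[0,0,0.03,4.5,4,0,1],[0,0,0.03,1.5,5.5,0,1],[0,0,0.03,1.5,5.5,0,1],[0,0,0.03,1.5,5.5,0,1],[0,0,0.03,1,5.5,0,1]]])

```text
t: 1.35
position: [465.2, -147.3, 230.6]
orientation: [-0.0, 0.982, 0.187, 0.0]
contact_force: [0.5, -1.2, 0.1]
grip_width: 1.0
gripper_force: 0.0
```

Emit:
jog_arm(rows=[[[0,0,0.03,1,5.5,0,1],[0,0,0.03,1,5.5,0,1],[0,0,0.03,0,5.5,0,1],[0,0,0.03,0,5.5,0,1],[0,0,0,0,5,0,1]]])

```text
t: 1.98
position: [484.5, 122.8, 230.5]
orientation: [-0.0, 0.969, 0.246, -0.0]
contact_force: [0.8, -1.1, 0.5]
grip_width: 1.001
gripper_force: 0.0
```

Emit:
jog_arm(rows=[[[0,0,0,0,5,0,1],[0,0,0,0,0,0,1],[0,0,0,0,0,0,1]]])

```text
t: 2.35
position: [484.5, 170.5, 230.3]
orientation: [0.0, 0.969, 0.246, -0.0]
contact_force: [-0.0, 0.6, -0.2]
grip_width: 0.998
gripper_force: 0.0
```

Run:
```python
from h import *
s=state();w=grab_frame("wrist");save(w,"w1.png");print(s["position"],s["orientation"],s["q"],cam(w,s))
import pickle;pickle.dump((s,w),open("w1.pkl","wb"))
```

```text
[484.53535966 170.52203415 230.32397214] [ 1.94793499e-04  9.69333753e-01  2.45747412e-01 -4.97048413e-04] [ 3.15412513e-01  2.60910927e-01  1.87324429e+00 -3.80650875e-04
  1.00845546e+00  1.38983053e+00] (array([550.76053554, 205.97717125, 383.45871722]), array([[ 4.77397306e-01, -8.45306676e-01, -2.39892549e-01],
       [-8.78687132e-01, -4.59527640e-01, -1.29395797e-01],
       [-8.58126055e-04,  2.72563700e-01, -9.62137357e-01]]))
```

View pics/w1.png

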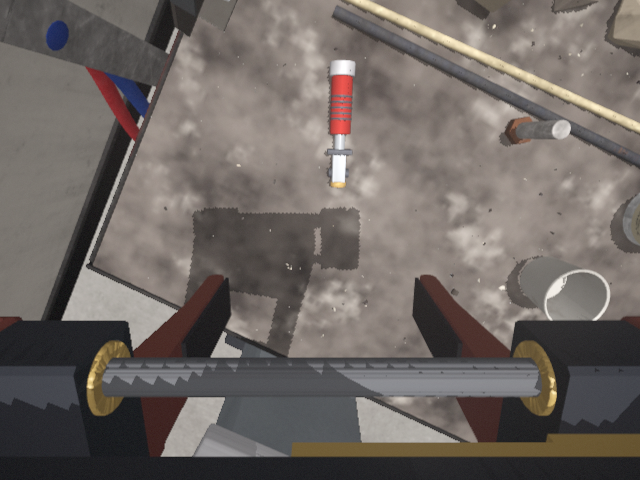

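The punch is nearly aligned with the image's vertical, with the foot at (342,62) and the brass head at (338,185). The bosses show as dark spots beside the neck at about (331,170). Next I'll measure the axis.

Run:
```python
from h import *
import pickle;s,w=pickle.load(open("w1.pkl","rb"))
save(w,"w1c.png",(300,120,380,200),7)
hsv=cv2.cvtColor(w["color"],cv2.COLOR_RGB2HSV)
m=cv2.inRange(hsv,(0,150,80),(6,255,255))|cv2.inRange(hsv,(174,150,80),(180,255,255));b=cv2.inRange(hsv,(12,90,120),(28,255,255))
for k in (m,b): k[:40]=0;k[200:]=0;k[:,:310]=0;k[:,370:]=0
def c(k):
    v,u=np.nonzero(k);return u.mean(),v.mean(),len(u),v.min(),v.max()
cm,cb=c(m),c(b);print(cm,cb)
v,u=np.nonzero(m);P=np.array([onz(w,a,bb,16,s) for a,bb in zip(u,v)])[:,:2];
head=onz(w,cb[0],cb[1],12,s);red=onz(w,cm[0],cm[1],16,s)
foot=onz(w,342,61,12,s)
ax=head[:2]-red[:2];ax/=np.linalg.norm(ax);ax2=head[:2]-foot[:2]
q=s["orientation"];Y=cam(w,s)[1];ty=Ro.from_quat([q[1],q[2],q[3],q[0]]).as_matrix()[:,1]
print(head,red,foot,ax,np.linalg.norm(ax2),ax2/np.linalg.norm(ax2),"tool y",ty,"yaw err",np.arcsin(ax@ty[:2]))
```

```text
(np.float64(340.7787610619469), np.float64(102.90012642225031), 791, np.int64(75), np.int64(133)) (np.float64(337.7352941176471), np.float64(184.55882352941177), 68, np.int64(182), np.int64(187))
[516.03000603 168.64537175  12.        ] [584.51130939 203.85838987  16.        ] [617.10286969 220.65806704  12.        ] [-0.88931916 -0.45728703] 113.67077126879511 [-0.88917197 -0.45757317] tool y [ 4.76422716e-01 -8.79216343e-01  1.33343105e-04] yaw err -0.0216393096505247
```

View pics/w1c.png

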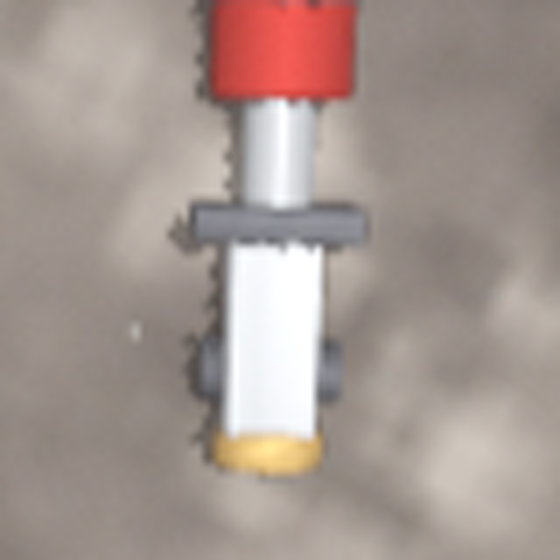

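Run:
```python
from h import *
import pickle;s,w=pickle.load(open("w1.pkl","rb"))
for z in (12,15): print(onz(w,338.2,172.6,z,s), onz(w,329.9,172.6,z,s),onz(w,347,172.6,z,s))
```

```text
[526.63616979 174.04513086  12.        ] [522.68417216 181.31763237  12.        ] [530.82607451 166.3348306   12.        ]
[526.83100462 174.30302257  15.        ] [522.91092438 181.51678941  15.        ] [530.98707055 166.65499276  15.        ]
```

Emit:
jog_arm(rows=[[[0,0,-0.02,4.2,0.4,0,1],[0,0,0,0,0,-4,1],[0,0,0,0,0,-5,1],[0,0,0,0,0,-4,1],[0,0,0,0,0,0,1]]])

```text
t: 3.02
position: [524.8, 172.7, 98.1]
orientation: [0.0, 0.972, 0.235, -0.003]
contact_force: [0.4, -0.3, -0.3]
grip_width: 1.001
gripper_force: 0.0
```

Run:
```python
from h import *
s=state();w=grab_frame("wrist");print(s["position"],s["orientation"])
import pickle;pickle.dump((s,w),open("w2.pkl","wb"))
o,R=cam(w,s);d=R.T@(np.array([526.8,174.2,12])-o);u,v=w["fx"]*d[0]/d[2]+w["cx"],w["fy"]*d[1]/d[2]+w["cy"];print("expected grip px",u,v)
u,v=int(u),int(v);save(w,"w2.png",(max(u-100,0),max(v-75,0),u+100,min(v+75,480)),4)
```

```text
[524.84847406 172.72123711  98.14456885] [ 2.49067481e-04  9.72068374e-01  2.34674757e-01 -3.28227055e-03]
expected grip px 320.46171008589346 245.29046059678086
```

View pics/w2.png

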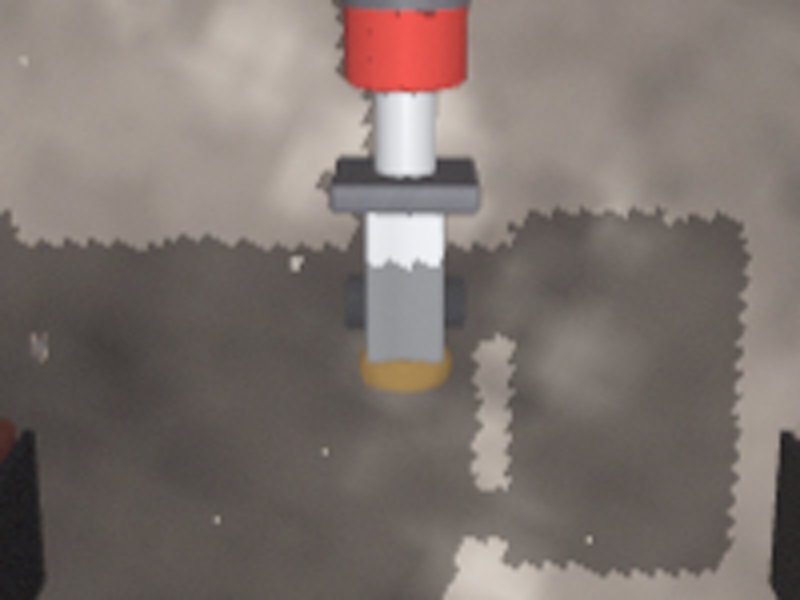

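The boss midpoint is at px (321,246) against an expected (320,245), so the estimate holds. I'll descend now.

Emit:
jog_arm(rows=[[[0,0,0,0.2,0.15,-4,0.5],[0,0,0,0,0,-3,0],[0,0,0,0,0,-1,-0.2],[0,0,0,0,0,0,-0.2]]])

```text
t: 3.58
position: [529.8, 176.3, 21.8]
orientation: [-0.0, 0.972, 0.235, 0.001]
contact_force: [0.4, -0.3, -0.2]
grip_width: 0.585
gripper_force: 0.0
```

Emit:
jog_arm(rows=[[[0,0,0,-0.25,-0.2,-1,-0.2],[0,0,0,0,0,0,-0.2],[0,0,0,0,0,0,-0.2]]])

```text
t: 3.95
position: [526.7, 174.5, 11.1]
orientation: [-0.0, 0.972, 0.236, 0.0]
contact_force: [-0.3, 0.7, 0.3]
grip_width: 0.402
gripper_force: 0.0
```

```bash
python3 -c "
from h import *
s=state();print(s['position'],s['orientation'],s['contact_force'])"
```

```text
[526.6646694  174.45585561  11.08146902] [-1.22396012e-05  9.71828486e-01  2.35689022e-01  2.81417608e-04] [-0.3388151   0.65771764  0.28155012]
```

Emit:
jog_arm(force=20, rows=[[[0,0,0,0,0,0,-0.6],[0,0,0,0,0,0,-1],[0,0,0,0,0,0,-1],[0,0,0,0,0,0,-1],[0,0,0,0,0,0,-1]]])

```text
t: 4.58
position: [526.6, 174.4, 10.8]
orientation: [-0.0, 0.972, 0.236, 0.0]
contact_force: [0.4, 0.6, 2.3]
grip_width: 0.221
gripper_force: 20.0
```

Emit:
jog_arm(rows=[[[0,0,0,0,0,1,-1],[0,0,0,0,0,2,-1],[0,0,0,0,0,2,-1],[0,0,0,0,0,2,-1],[0,0,0,0,0,2,-1]]])

```text
t: 5.2
position: [526.2, 174.3, 102.5]
orientation: [-0.0, 0.972, 0.236, 0.0]
contact_force: [-0.0, 0.6, -2.7]
grip_width: 0.224
gripper_force: 20.0
```

Emit:
jog_arm(rows=[[[0,0,0,0,0,2,-1],[0,0,0,0,0,2,-1],[0,0,0,0,0,2,-1],[0,0,0,0,0,2,-1],[0,0,0,0,0,0,-1]]])

```text
t: 5.82
position: [527.3, 174.7, 183.0]
orientation: [-0.0, 0.972, 0.236, 0.002]
contact_force: [-0.4, -0.3, -2.5]
grip_width: 0.227
gripper_force: 20.0
```

Run:
```python
from h import *
print(state()["position"])
c=grab_frame("scene");t=grab_frame("top")
import pickle;pickle.dump((t,c),open("f1.pkl","wb"))
o,R=cam(c);d=R.T@(np.array([526,174,150])-o);u,v=int(c["fx"]*d[0]/d[2]+c["cx"]),int(c["fy"]*d[1]/d[2]+c["cy"]);print(u,v)
save(c,"s1.png",(max(u-80,0),max(v-60,0),u+80,v+80),4)
```

```text
[527.2995465  174.65800981 183.03697625]
240 282
```

View pics/s1.png

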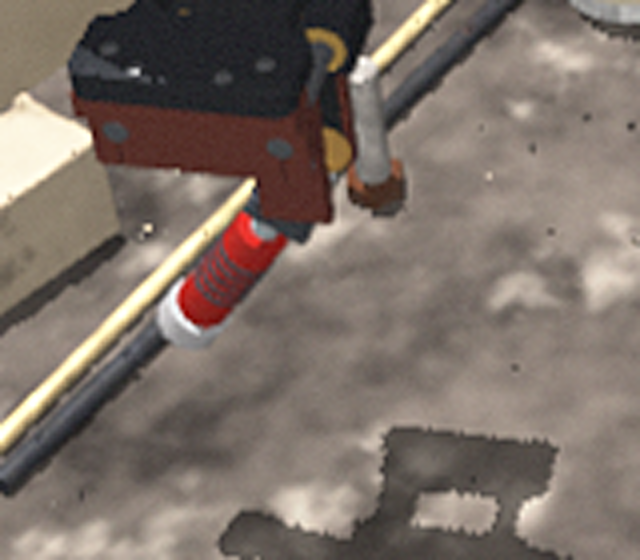

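The punch is held at the bosses and hangs tilted, foot towards the far left. I'll ease the grip step by step so it swings upright.

Emit:
jog_arm(force=14, rows=[[[0,0,0,0,0,0,-1],[0,0,0,0,0,0,-1],[0,0,0,0,0,0,-1]]])

```text
t: 6.3
position: [526.2, 174.3, 180.2]
orientation: [0.0, 0.972, 0.236, -0.0]
contact_force: [0.2, 0.2, -3.1]
grip_width: 0.228
gripper_force: 14.0
```

Emit:
jog_arm(force=10, rows=[[[0,0,0,0,0,0,-1],[0,0,0,0,0,0,-1],[0,0,0,0,0,0,-1]]])

```text
t: 6.68
position: [526.5, 174.4, 180.7]
orientation: [-0.0, 0.972, 0.236, -0.0]
contact_force: [0.8, -0.6, -1.2]
grip_width: 0.222
gripper_force: 10.0
```

Emit:
jog_arm(force=7, rows=[[[0,0,0,0,0,0,-1],[0,0,0,0,0,0,-1],[0,0,0,0,0,0,-1],[0,0,0,0,0,0,-1]]])

```text
t: 7.18
position: [526.5, 174.4, 180.7]
orientation: [-0.0, 0.972, 0.236, 0.0]
contact_force: [0.8, 0.2, -2.4]
grip_width: 0.229
gripper_force: 7.0
```

Emit:
jog_arm(force=5, rows=[[[0,0,0,0,0,0,-1],[0,0,0,0,0,0,-1],[0,0,0,0,0,0,-1],[0,0,0,0,0,0,-1],[0,0,0,0,0,0,-1]]])

```text
t: 7.8
position: [526.5, 174.4, 180.7]
orientation: [-0.0, 0.972, 0.236, 0.0]
contact_force: [0.2, -0.1, -3.3]
grip_width: 0.23
gripper_force: 5.0
```

Emit:
jog_arm(force=4, rows=[[[0,0,0,0,0,0,-1],[0,0,0,0,0,0,-1],[0,0,0,0,0,0,-1],[0,0,0,0,0,0,-1],[0,0,0,0,0,0,-1]]])

```text
t: 8.43
position: [526.4, 174.4, 180.7]
orientation: [-0.0, 0.972, 0.236, -0.0]
contact_force: [0.2, 0.2, -3.0]
grip_width: 0.228
gripper_force: 4.0
```

Emit:
jog_arm(force=60, rows=[[[0,0,0,0,0,0,-1],[0,0,0,0,0,0,-1],[0,0,0,0,0,0,-1],[0,0,0,0,0,0,-1]]])

```text
t: 8.93
position: [526.5, 174.4, 180.7]
orientation: [0.0, 0.972, 0.236, 0.0]
contact_force: [-0.2, 0.1, -3.4]
grip_width: 0.212
gripper_force: 60.0
```

```bash
cat > tilt.py <<'E'
from h import *
import pickle,sys
def redmask(f):
    h=cv2.cvtColor(f["color"],cv2.COLOR_RGB2HSV)
    return (cv2.inRange(h,(0,165,90),(5,255,255))|cv2.inRange(h,(175,165,90),(180,255,255)))
def proj(f,X):
    o,R=cam(f);d=R.T@(np.asarray(X)-o);return np.array([f["fx"]*d[0]/d[2]+f["cx"],f["fy"]*d[1]/d[2]+f["cy"]])
def near(f,X,r=60):
    m=redmask(f);u,v=proj(f,X);k=np.zeros_like(m);cv2.circle(k,(int(u),int(v)),r,255,-1);m&=k
    n,l,st,ce=cv2.connectedComponentsWithStats(m);i=1+np.argmax(st[1:,4]);return (l==i),st[i]
if __name__=="__main__":
    s=state();c=grab_frame("scene");p=np.array(s["position"]);q=s["orientation"]
    Rt=Ro.from_quat([q[1],q[2],q[3],q[0]]).as_matrix()
    m,st=near(c,p+[0,0,-60]);print(p,q,st)
    C=cloud(c);k=m&(c["z_map"]>0);P=C[k];P=P[np.linalg.norm(P-np.median(P,0),axis=1)<50]
    o,_=cam(c)
    # axis by silhouette: line fit in the image -> plane through camera; swing plane contains grip, normal tool y
    v,u=np.nonzero(m);l=cv2.fitLine(np.stack([u,v],1).astype(np.float32),cv2.DIST_L2,0,.01,.01).ravel()
    o,R=cam(c)
    ray=lambda a,b:R@np.array([(a-c["cx"])/c["fx"],(b-c["cy"])/c["fy"],1])
    n=np.cross(ray(l[2],l[3]),ray(l[2]+30*l[0],l[3]+30*l[1]));d=np.cross(n,Rt[:,1]);d/=np.linalg.norm(d)*np.sign(d[2])
    print("axis up dir",d,"tilt deg",np.degrees(np.arccos(d[2])),"signed along tool x",np.degrees(np.arctan2(d@Rt[:,0],-d@Rt[:,2])))
    _,_,V=np.linalg.svd(P-P.mean(0));print("cloud axis",V[0]*np.sign(V[0][2]),P.mean(0),len(P))
    u,v=map(int,proj(c,p+[0,0,-40]));save(c,sys.argv[1],(max(u-80,0),max(v-80,0),u+80,v+60),4)
E
python3 tilt.py s2.png
```

```text
[526.4670975  174.39397559 180.68029963] [6.50000678e-06 9.71830795e-01 2.35679665e-01 2.13111692e-05] [232 283  13  13 118]
axis up dir [0.87813903 0.45253478 0.15519057] tilt deg 81.07215103811924 signed along tool x 81.07434877941691
cloud axis [0.87001047 0.48709609 0.07628362] [525.86073256 181.69421231 140.20783957] 118
```

View pics/s2.png

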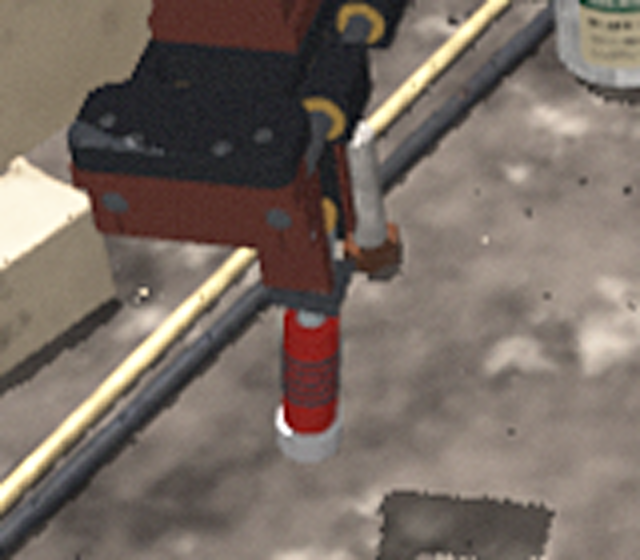

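The punch now hangs almost vertical: stem at crop (314,320), foot at (307,447). The red mask broke on the sleeve ribs, so I'll close it and measure the tilt in the swing plane.

```bash
python3 - <<'E'
s=open("tilt.py").read()
s=s.replace("(0,165,90),(5,255,255)","(0,140,50),(7,255,255)").replace("(175,165,90)","(173,140,50)")
s=s.replace("    return (cv2.inRange","    return cv2.morphologyEx(cv2.inRange",1).replace("(180,255,255)))","(180,255,255)),cv2.MORPH_CLOSE,np.ones((5,5)))").replace("m&=k","m&=k;m=cv2.morphologyEx(m,cv2.MORPH_OPEN,np.ones((3,3)))")
s=s.replace('    _,_,V=','    v,u=np.nonzero(m);top,bot=[np.array([u[v==r].mean(),r]) for r in (v.min()+2,v.max()-2)]\n    hit=lambda a:o+ray(*a)*((p-o)@Rt[:,1])/(ray(*a)@Rt[:,1])\n    print("px",top,bot,"pts",hit(top),hit(bot),"center",hit((u.mean(),v.mean())))\n    _,_,V=')
open("tilt.py","w").write(s)
E
python3 tilt.py s3.png
python3 - <<'E'
from tilt import *
s=state();c=grab_frame("scene");p=np.array(s["position"]);q=s["orientation"]
Rt=Ro.from_quat([q[1],q[2],q[3],q[0]]).as_matrix();o,R=cam(c)
u0,v0=map(int,proj(c,p+[0,0,-40]));u0-=80;v0-=80
for a in [(314,318),(312,425),(308,440)]:
    x=(u0+a[0]/4,v0+a[1]/4);r=R@np.array([(x[0]-c["cx"])/c["fx"],(x[1]-c["cy"])/c["fy"],1]);print(x,(o+r*((p-o)@Rt[:,1])/(r@Rt[:,1])).round(1))
E
```

```text
[526.43150786 174.38365998 180.64650176] [-9.58078904e-06  9.71840498e-01  2.35639654e-01 -2.07833500e-05] [194 251  48  26 637]
axis up dir [0.88209445 0.45447328 0.12394921] tilt deg 82.87992178352471 signed along tool x 82.8778659522161
px [217.36842105 253.        ] [231.5 274. ] pts [548.86477226 185.94120922 200.44013295] [535.88387575 179.25429259 163.91140997] center [547.53973628 185.25902015 184.71162496]
cloud axis [-0.88744124 -0.43414374  0.15481361] [479.96026412 242.4925857  266.93269986] 533
(239.5, 285.5) [528.1 175.3 143.1]
(239.0, 312.25) [534.8 178.7  87.7]
(238.0, 316.0) [537.  179.8  79.3]
```

Emit:
jog_arm(rows=[[[-0.055,0.107,0,0,0,2,-1],[0,0,0,0,0,2,-1],[0,0,0,0,0,0,-1]]])

```text
t: 9.45
position: [527.5, 174.8, 221.7]
orientation: [0.014, 0.97, 0.235, -0.057]
contact_force: [0.4, 0.6, -2.4]
grip_width: 0.213
gripper_force: 60.0
```

```bash
cat > axis.py <<'E'
from tilt import *
# punch axis in the plane through TCP holding the given normal (tool y), from red sleeve row midpoints in the scene view
def axis(name):
    s=state();c=grab_frame(name);p=np.array(s["position"]);q=s["orientation"]
    Rt=Ro.from_quat([q[1],q[2],q[3],q[0]]).as_matrix();o,R=cam(c);N=Rt[:,1]
    h=cv2.cvtColor(c["color"],cv2.COLOR_RGB2HSV)
    m=(cv2.inRange(h,(0,140,40),(8,255,255))|cv2.inRange(h,(172,140,40),(180,255,255)))>0
    v,u=np.nonzero(m);r=np.stack([(u-c["cx"])/c["fx"],(v-c["cy"])/c["fy"],np.ones(len(u))],1)@R.T
    H=o+r*(((p-o)@N)/(r@N))[:,None];D=H-p
    k=(D[:,2]<-40)&(D[:,2]>-100)&(np.linalg.norm(D[:,:2],axis=1)<35)
    a=np.array([-Rt[1,1],Rt[0,1]]);a/=np.linalg.norm(a);a=a*np.sign(a[0])  # horizontal in-plane direction
    zs,hs=[],[]
    for row in np.unique(v[k]):
        j=k&(v==row)
        if j.sum()>=6: zs.append(D[j,2].mean());hs.append((D[j][:,:2]@a)[[0,-1]].mean())
    f=np.polyfit(zs,hs,1);print(name,"p",p.round(1),"in-plane dir",a.round(3),"rows",len(zs),"z",round(zs[0]),round(zs[-1]),
     "slope deg %.1f"%np.degrees(np.arctan(f[0])),"offset at z=0: %.1f"%f[1],"at foot -100: %.1f"%np.polyval(f,-100), np.round(hs,1))
axis("scene")
E
python3 axis.py
```

```text
scene p [527.5 174.8 221.7] in-plane dir [0.889 0.458] rows 23 z -42 -94 slope deg -2.2 offset at z=0: -2.2 at foot -100: 1.7 [-0.9 -0.7 -0.4 -0.2  0.   0.3  0.5  0.7  1.7 -1.2  0.  -0.5 -0.  -0.2
 -1.5  1.   1.2  1.4  1.   1.2  1.4  2.4  2.7]
```

Residual tilt is about 2°. Moving to the block.

Emit:
jog_arm(rows=[[[0,0,0,-0.45,-2,0,-1],[0,0,0,-0.45,-4,0,-1],[0,0,0,-0.45,-4,0,-1],[0,0,0,-0.45,-4,0,-1],[0,0,0,-0.45,-4,0,-1]]])

```text
t: 10.12
position: [502.3, -7.8, 219.9]
orientation: [0.014, 0.97, 0.235, -0.059]
contact_force: [-0.2, 0.2, -2.6]
grip_width: 0.212
gripper_force: 60.0
```

Emit:
jog_arm(rows=[[[0,0,0,-0.45,-4,0,-1],[0,0,0,-0.45,-4,0,-1],[0,0,0,-0.45,-4,0,-1],[0,0,0,-0.45,-4,0,-1],[0,0,0,-0.45,-4,0,-1]]])

```text
t: 10.75
position: [479.4, -207.3, 219.8]
orientation: [0.014, 0.97, 0.235, -0.059]
contact_force: [1.3, 0.1, -2.9]
grip_width: 0.211
gripper_force: 60.0
```

Emit:
jog_arm(rows=[[[0,0,0,-0.45,-4,0,-1],[0,0,0,-0.35,-3,0,-1],[0,0,0,0,0,-4,-1],[0,0,0,0,0,-2,-1],[0,0,0,0,0,0,-1]]])

```text
t: 11.38
position: [470.7, -275.3, 158.6]
orientation: [0.012, 0.97, 0.235, -0.06]
contact_force: [-0.1, 0.5, -2.2]
grip_width: 0.211
gripper_force: 60.0
```

```bash
python3 axis.py
python3 - <<'E'
from tilt import *
s=state();p=np.array(s["position"]);print(s["position"],s["q"])
w=grab_frame("wrist")
def pj(X):
    o,R=cam(w,s);d=R.T@(np.asarray(X)-o);return w["fx"]*d[0]/d[2]+w["cx"],w["fy"]*d[1]/d[2]+w["cy"]
print("dot px exp",pj([474,-274.6,25]),"foot",pj([p[0],p[1],p[2]-100]))
hsv=cv2.cvtColor(w["color"],cv2.COLOR_RGB2HSV);m=cv2.inRange(hsv,(105,110,60),(125,255,255))
n,_,st,ce=cv2.connectedComponentsWithStats(m)
for i in range(1,n):
    if st[i][4]>15: print("blue",ce[i],st[i],onz(w,*ce[i],25,s).round(1))
save(w,"w3.png")
E
```

```text
scene p [ 470.7 -275.3  158.6] in-plane dir [0.889 0.457] rows 19 z -41 -92 slope deg -0.8 offset at z=0: -1.5 at foot -100: -0.0 [-0.9 -0.2 -0.4 -0.6 -0.8 -1.  -2.1  0.2 -0.  -1.1 -2.2  0.6  0.2 -0.
 -0.2 -0.4  0.3  0.1 -1.1]
[ 471.90619005 -275.65982039  159.87835624] [-0.49573738  0.43545614  1.81079692 -0.1204797   0.96967627  0.67160274]
dot px exp (np.float64(321.4334422820736), np.float64(209.00368490366364)) foot (np.float64(321.26303912643556), np.float64(227.55965067450728))
blue [233.46468401 129.42007435] [225 121  18  18 269] [ 498.6 -189.9   25. ]
blue [627.15302728 173.04391218] [ 607  138   33   76 1503] [ 606.  -467.6   25. ]
blue [603.875  163.9375] [601 161   6   7  16] [ 603.1 -446.9   25. ]
blue [320.53278689 205.82786885] [313 201  16  10 122] [ 476.  -272.8   25. ]
blue [584.50877193 241.96491228] [577 235  16  17  57] [ 547.8 -478.9   25. ]
blue [607.40350877 248.51754386] [593 241  27  17 114] [ 552.  -499.8   25. ]
blue [614.         262.87878788] [610 259   8   9  33] [ 544.6 -514.2   25. ]
blue [632.73913043 284.07142857] [618 261  22  43 322] [ 536.8 -543.3   25. ]
blue [608.34210526 279.        ] [601 269  16  20  76] [ 530.9 -521.2   25. ]
blue [502.54166667 350.41666667] [499 347   8   8  24] [ 428.6 -488.6   25. ]
blue [560.35483871 398.90322581] [554 398  13   4  31] [ 407.  -577.3   25. ]
```

View pics/w3.png

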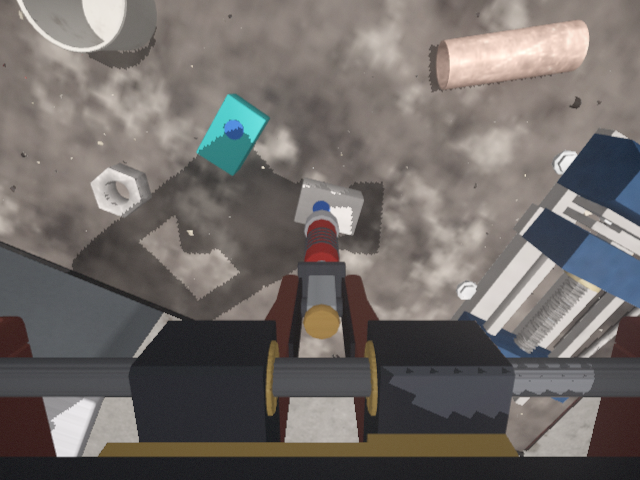

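The picture shows the foot at (321,225) just short of the blue dot, which is half hidden at (320,208). It needs about 2 mm in +x. The turquoise decoy at (234,130) is clear of everything.

Emit:
jog_arm(rows=[[[0,0,0,0.2,0.1,-1.5,-1],[0,0,0,0,0,-1,-1],[0,0,0,0,0,0,-1],[0,0,0,0,0,0,-1]]])

```text
t: 11.98
position: [475.6, -274.6, 135.7]
orientation: [0.014, 0.97, 0.235, -0.058]
contact_force: [0.4, -0.1, -2.9]
grip_width: 0.213
gripper_force: 60.0
```

```bash
python3 axis.py
python3 - <<'E'
from tilt import *
s=state();print(s["position"],s["contact_force"])
c=grab_frame("scene");hsv=cv2.cvtColor(c["color"],cv2.COLOR_RGB2HSV);m=cv2.inRange(hsv,(105,110,60),(125,255,255))
n,_,st,ce=cv2.connectedComponentsWithStats(m);x=proj(c,[474,-274.5,25]);print(x)
for i in range(1,n):
    if st[i][4]>5 and np.linalg.norm(ce[i]-x)<60: print(ce[i],st[i],onz(c,*ce[i],25).round(1))
print("foot px",proj(c,np.array(s["position"])-[0,0,100]))
E
```

```text
scene p [ 475.6 -274.6  135.7] in-plane dir [0.889 0.458] rows 16 z -42 -92 slope deg -1.0 offset at z=0: -1.0 at foot -100: 0.6 [ 0.5  0.3  0.1 -0.1 -0.3 -1.4 -1.1 -0.6 -1.   2.1  0.8  0.6  0.4  0.2
  0.9 -0.2]
[ 475.6855209  -274.68235799  135.87369612] [-0.21163524  0.98359609 -2.69023795]
[430.21433178 204.27405269]
[420.2962963  145.14814815] [415 144  11   4  27] [ 594.8 -443.2   25. ]
[443.96969697 147.60606061] [442 144   6   9  33] [ 548.7 -463.5   25. ]
[430.69230769 204.38461538] [428 203   6   3  13] [ 473.1 -274.7   25. ]
[395.79166667 222.375     ] [393 221   7   4  24] [ 498.2 -191.1   25. ]
foot px [429.97718903 199.32424323]
```

Emit:
jog_arm(rows=[[[0,0,0,-0.15,0,-0.5,-1],[0,0,0,0,0,-0.2,-1],[0,0,0,0,0,-0.2,-1],[0,0,0,0,0,-0.2,-1],[0,0,0,0,0,0,-1]]])

```text
t: 12.7
position: [474.4, -274.8, 125.1]
orientation: [0.014, 0.97, 0.235, -0.058]
contact_force: [0.7, 0.4, 3.8]
grip_width: 0.21
gripper_force: 60.0
```

Emit:
jog_arm(rows=[[[0,0,0,0,0,-0.2,-1],[0,0,0,0,0,-0.2,-1],[0,0,0,0,0,0,-1]]])

```text
t: 13.08
position: [474.2, -274.7, 120.8]
orientation: [0.014, 0.97, 0.235, -0.058]
contact_force: [0.6, 1.0, 5.3]
grip_width: 0.21
gripper_force: 60.0
```

Emit:
jog_arm(rows=[[[0,0,0,0,0,-0.15,-1],[0,0,0,0,0,-0.15,-1],[0,0,0,0,0,0,-1]]])

```text
t: 13.45
position: [474.3, -274.8, 118.0]
orientation: [0.014, 0.97, 0.235, -0.058]
contact_force: [0.2, 1.0, 6.8]
grip_width: 0.209
gripper_force: 60.0
```

Emit:
jog_arm(rows=[[[0,0,0,0,0,-0.1,-1],[0,0,0,0,0,-0.1,-1],[0,0,0,0,0,0,-1]]])

```text
t: 13.82
position: [474.4, -274.8, 116.1]
orientation: [0.014, 0.97, 0.235, -0.058]
contact_force: [0.1, 1.3, 6.9]
grip_width: 0.211
gripper_force: 60.0
```

Emit:
jog_arm(rows=[[[0,0,0,0,0,-0.1,-1],[0,0,0,0,0,-0.1,-1],[0,0,0,0,0,0,-1]]])

```text
t: 14.2
position: [474.5, -274.8, 114.2]
orientation: [0.014, 0.97, 0.235, -0.058]
contact_force: [0.5, 2.1, 8.0]
grip_width: 0.213
gripper_force: 60.0
```

```bash
python3 axis.py; python3 -c "
from h import *
s=state();print(s['position'],s['contact_force'])"
```

```text
scene p [ 474.5 -274.8  114.2] in-plane dir [0.889 0.458] rows 13 z -41 -79 slope deg 1.3 offset at z=0: 1.7 at foot -100: -0.6 [ 2.5  0.5 -1.7  0.4  0.9 -0.2  0.5  0.1  0.9  0.7  0.5 -0.7 -0.9]
[ 474.48774535 -274.83794066  114.22954989] [-0.27187632  0.69707242  7.66133929]
```

Emit:
jog_arm(rows=[[[0,0,0,0,0,-0.1,-1],[0,0,0,0,0,0,-1]]])

```text
t: 14.5
position: [474.5, -274.8, 113.3]
orientation: [0.015, 0.97, 0.235, -0.058]
contact_force: [0.3, 1.4, 8.4]
grip_width: 0.21
gripper_force: 60.0
```

Emit:
jog_arm(rows=[[[0,0,0,0,0,-0.1,-1],[0,0,0,0,0,0,-1]]])

```text
t: 14.75
position: [474.5, -274.9, 112.3]
orientation: [0.015, 0.97, 0.235, -0.058]
contact_force: [0.2, 1.6, 9.3]
grip_width: 0.215
gripper_force: 60.0
```

Emit:
jog_arm(rows=[[[0,0,0,0,0,-0.1,-1],[0,0,0,0,0,0,-1]]])

```text
t: 15.0
position: [474.9, -275.0, 111.9]
orientation: [0.015, 0.97, 0.235, -0.058]
contact_force: [0.0, 1.8, 13.9]
grip_width: 0.213
gripper_force: 60.0
```

Emit:
jog_arm(rows=[[[0,0,0,0,0,-0.05,-1],[0,0,0,0,0,0,-1]]])

```text
t: 15.25
position: [475.2, -275.1, 111.9]
orientation: [0.015, 0.97, 0.235, -0.057]
contact_force: [0.3, 2.8, 16.8]
grip_width: 0.206
gripper_force: 60.0
```

Stop reached: the force rises steeply at z = 112, 14 mm below first contact. Holding there.

Emit:
jog_arm(rows=[[[0,0,0,0,0,0,-1],[0,0,0,0,0,0,-1],[0,0,0,0,0,0,-1],[0,0,0,0,0,0,-1],[0,0,0,0,0,0,-1]]])

```text
t: 15.88
position: [475.1, -275.1, 111.9]
orientation: [0.015, 0.97, 0.235, -0.057]
contact_force: [-0.7, 2.7, 16.9]
grip_width: 0.213
gripper_force: 60.0
```

```bash
python3 - <<'E'
from tilt import *
s=state();p=np.array(s["position"]);print(p,s["contact_force"])
c=grab_frame("scene");x,y=map(int,proj(c,[474,-274,60]));save(c,"press.png",(x-50,y-40,x+50,y+35),8)
w=grab_frame("wrist");hsv=cv2.cvtColor(w["color"],cv2.COLOR_RGB2HSV)
E
python3 axis.py
```

```text
[ 475.14805373 -275.08359786  111.87111965] [-0.71686821  2.69508117 16.87370921]
scene p [ 475.2 -275.1  111.9] in-plane dir [0.889 0.458] rows 12 z -41 -78 slope deg 0.5 offset at z=0: 0.2 at foot -100: -0.7 [-0.  -1.3  1.  -1.  -0.5  0.  -0.4  0.3  0.1 -0.1 -1.2 -1.4]
```

View pics/press.png

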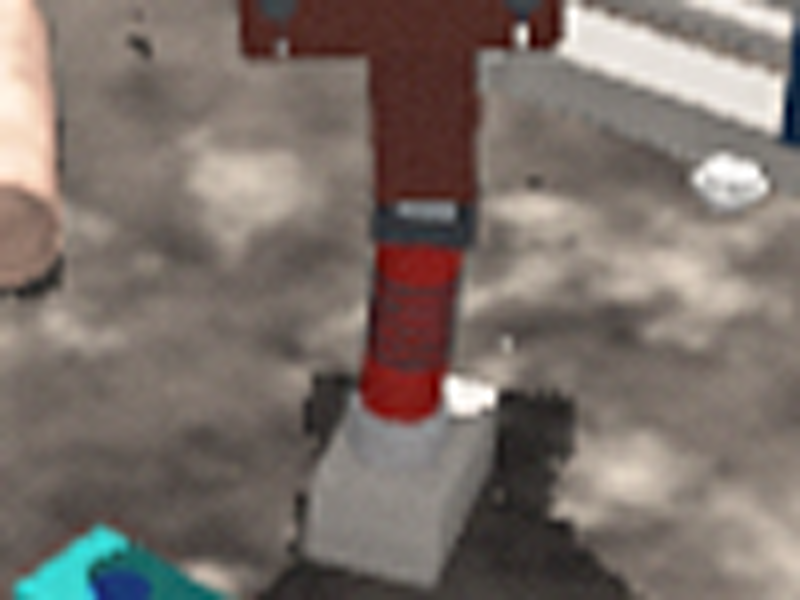

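The sleeve meets the collar with no bare stem showing, and the foot stands flat on the block at about (398,440). I'll check that against the known dot pixel.

Run:
```python
from tilt import *
c=grab_frame("scene");x,y=map(int,proj(c,[474,-274,60]));ox,oy=x-50,y-40
d=np.array([430.5,204.3]);print("dot in crop",(d-[ox,oy])*8+4)
for nm,cx,cy in (("sub",474.2,-274.5),):
    th=np.linspace(0,2*np.pi,60);E=np.array([proj(c,[cx+12*np.cos(t),cy+12*np.sin(t),25]) for t in th]);E=(E-[ox,oy])*8+4
    print("expected foot outline u",E[:,0].min(),E[:,0].max(),"v",E[:,1].min(),E[:,1].max())
```

```text
dot in crop [400.  446.4]
expected foot outline u 345.8529911476239 448.17821384565787 v 415.1564312614978 477.0664334737437
```

Run:
```python
from tilt import *
s=state()
for nm in ("scene","top","wrist"):
    c=grab_frame(nm);o,R=cam(c,s);d=R.T@(np.array([474,-274.5,25])-o);x=np.array([c["fx"]*d[0]/d[2]+c["cx"],c["fy"]*d[1]/d[2]+c["cy"]])
    m=cv2.inRange(cv2.cvtColor(c["color"],cv2.COLOR_RGB2HSV),(100,80,40),(130,255,255));v,u=np.nonzero(m);k=np.hypot(u-x[0],v-x[1])<14
    print(nm,x.round(),k.sum(),u[k][:10],v[k][:10])
```

```text
scene [430. 204.] 0 [] []
top [462. 268.] 0 [] []
wrist [319. 236.] 0 [] []
```

No blue is left showing in any of the three views, so the foot covers the dot. The press is done. Lifting slowly and heading for the pot.

Emit:
jog_arm(rows=[[[0,0,0,0,0,0.4,-1],[0,0,0,0,0,0.4,-1],[0,0,0,0,0,0.5,-1],[0,0,0,0,0,0.5,-1],[0,0,0,0,0,1,-1]]])

```text
t: 16.85
position: [473.1, -274.2, 137.6]
orientation: [0.013, 0.97, 0.235, -0.059]
contact_force: [0.7, 0.0, -3.1]
grip_width: 0.207
gripper_force: 60.0
```

Emit:
jog_arm(rows=[[[0,0,0,0,0,2,-1],[0,0,0,0,0,3,-1],[0,0,0,0,0,3,-1],[0,0,0,0,0,1,-1],[0,0,0,0.9,3,0,-1]]])

```text
t: 17.48
position: [482.8, -245.5, 228.5]
orientation: [0.015, 0.97, 0.234, -0.058]
contact_force: [0.5, 1.3, -3.0]
grip_width: 0.21
gripper_force: 60.0
```

Emit:
jog_arm(rows=[[[0,0,0,0.9,3,0,-1],[0,0,0,0.9,3,0,-1],[0,0,0,0.9,3,0,-1],[0,0,0,0.9,3,0,-1],[0,0,0,0.9,3,0,-1]]])

```text
t: 18.1
position: [527.4, -93.5, 227.1]
orientation: [0.014, 0.97, 0.235, -0.059]
contact_force: [0.6, 0.5, -2.5]
grip_width: 0.212
gripper_force: 60.0
```

Emit:
jog_arm(rows=[[[0,0,0,0.3,1,0,-1],[0,0,0,0,0,0,-1],[0,0,0,0,0,0,-1]]])

```text
t: 18.48
position: [530.5, -85.4, 227.9]
orientation: [0.014, 0.97, 0.235, -0.059]
contact_force: [-0.4, -0.6, -2.0]
grip_width: 0.208
gripper_force: 60.0
```

```bash
python3 axis.py
python3 - <<'E'
from tilt import *
s=state();print(s["position"],s["contact_force"])
c=grab_frame("scene");C=cloud(c);u,v=map(int,proj(c,[532,-84,30]))
k=np.zeros((480,640),bool);k[v-30:v+35,u-30:u+30]=1
k&=(C[...,2]>52)&(C[...,2]<63)&(np.hypot(C[...,0]-532,C[...,1]+84)<45);P=C[k][:,:2]
A=np.c_[2*P,np.ones(len(P))];x=np.linalg.lstsq(A,(P**2).sum(1),rcond=None)[0];print("pot",x[:2],np.sqrt(x[2]+x[:2]@x[:2]),len(P), P.min(0),P.max(0))
E
```

```text
scene p [530.5 -85.4 227.9] in-plane dir [0.889 0.458] rows 21 z -41 -92 slope deg -1.2 offset at z=0: -1.4 at foot -100: 0.7 [ 0.5 -1.1 -1.1 -1.1 -0.3 -0.3 -0.3 -0.3 -0.3 -1.1  1.4  1.4 -0.2 -0.2
  0.6  0.6  0.6 -0.2 -0.2  0.6  0.6]
[530.56916107 -85.46824248 227.97975866] [ 0.14980117 -0.26148565 -3.33647191]
pot [531.96171378 -83.26416584] 29.692514999280977 250 [ 499.97372432 -115.12919974] [564.66039776 -51.34995548]
```

Emit:
jog_arm(rows=[[[0,0,0,0.15,0.2,-2,-1],[0,0,0,0,0,-3,-1],[0,0,0,0,0,-3,-1],[0,0,0,0,0,-2.5,-1],[0,0,0,0,0,0,-1]]])

```text
t: 19.2
position: [530.9, -83.1, 121.7]
orientation: [0.013, 0.97, 0.235, -0.06]
contact_force: [0.2, 0.3, -2.6]
grip_width: 0.211
gripper_force: 60.0
```

Emit:
jog_arm(rows=[[[0,0,0,0,0,-0.4,-1],[0,0,0,0,0,-0.3,-1],[0,0,0,0,0,-0.2,-1],[0,0,0,0,0,0,-1]]])

```text
t: 19.7
position: [532.5, -82.6, 114.4]
orientation: [0.014, 0.97, 0.235, -0.058]
contact_force: [0.8, -1.0, -2.1]
grip_width: 0.208
gripper_force: 60.0
```

Emit:
jog_arm(rows=[[[0,0,0,0,0,-0.3,-1],[0,0,0,0,0,-0.2,-1],[0,0,0,0,0,-0.2,-1],[0,0,0,0,0,0,-1]]])

```text
t: 20.2
position: [532.3, -82.6, 106.9]
orientation: [0.014, 0.97, 0.235, -0.059]
contact_force: [-0.3, 0.3, -2.3]
grip_width: 0.214
gripper_force: 60.0
```

Emit:
jog_arm(rows=[[[0,0,0,0,0,-0.1,-1],[0,0,0,0,0,-0.1,-1],[0,0,0,0,0,0,-1]]])

```text
t: 20.58
position: [532.8, -82.6, 105.5]
orientation: [0.014, 0.97, 0.235, -0.058]
contact_force: [-0.1, 0.2, 0.6]
grip_width: 0.213
gripper_force: 60.0
```

Emit:
jog_arm(force=5, rows=[[[0,0,0,0,0,0,-1],[0,0,0,0,0,0,-1],[0,0,0,0,0,0,-0.4],[0,0,0,0,0,0,0.1],[0,0,0,0,0,0,0.4]]])

```text
t: 21.2
position: [532.3, -82.6, 105.1]
orientation: [0.014, 0.97, 0.235, -0.059]
contact_force: [0.4, 0.5, 0.4]
grip_width: 0.485
gripper_force: 0.0
```

Emit:
jog_arm(rows=[[[0,0,0,0,0,0,0.4],[0,0,0,0,0,1,0.4],[0,0,0,0,0,2,0.4],[0,0,0,0,0,4,0.4],[0,0,0,0,0,4,0.4]]])

```text
t: 21.82
position: [532.3, -82.6, 216.8]
orientation: [0.014, 0.97, 0.235, -0.059]
contact_force: [0.6, -0.4, -0.0]
grip_width: 0.697
gripper_force: 0.0
```

Emit:
jog_arm(rows=[[[0,0,0,0,0,4,0.4],[0,0,0,0,0,4,0.4],[0,0,0,-2,0,2,0.4],[0,0,0,0,0,0,0.4],[0,0,0,0,0,0,0.4]]])

```text
t: 22.45
position: [512.4, -82.6, 314.8]
orientation: [0.014, 0.97, 0.235, -0.058]
contact_force: [-0.4, 0.4, -0.7]
grip_width: 0.701
gripper_force: 0.0
```

Run:
```python
from tilt import *
c=grab_frame("scene");print(state()["position"],state()["contact_force"],state()["t"])
u,v=map(int,proj(c,[532,-84,60]));save(c,"end.png",(u-80,v-70,u+80,v+50),5)
C=cloud(c)
def h(n,x,y,r,lo,hi):
    k=(np.hypot(C[...,0]-x,C[...,1]-y)<r)&(C[...,2]>lo)&(C[...,2]<hi);print(n,C[k].mean(0).round(1),k.sum())
h("rim",532,-84,45,50,62);h("head/neck",532,-84,45,85,130)
```

```text
[512.36080724 -82.56603411 314.38330172] [-0.26375162  0.96987726  0.16529062] 22.5
rim [529.3 -79.8  55.2] 304
head/neck [530.  -78.6 100.6] 249
```

View pics/end.png

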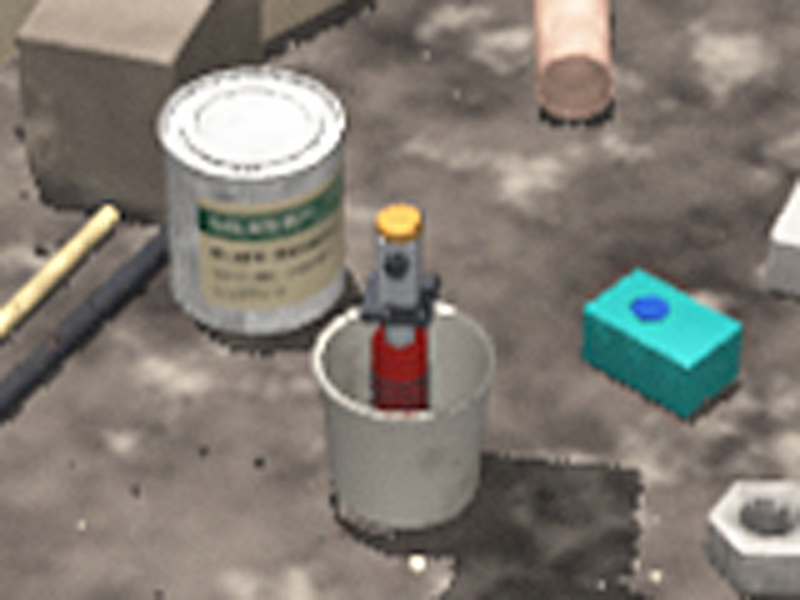

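The punch stands upright in the pot with its spring out, head at (400,220). The pot is standing and the gripper is clear, so I'm handing in.

```bash
python3 -c "
from bench import sign_off
print(sign_off())"
```

```text
the job is handed in; nothing more can be done
None
```

I marked the block on the blue dot with the punch pressed fully home, stood the punch foot down in the upright pot, let go, and handed the job in at about 22.5 s; no verdict came back.

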